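# Rack washed print scrapers upright in a tilting basket and drain them

## Task

The drain basket at the 3D-print wash bench was left tipped: set it back fully level with its lever. Then take each washed scraper by the ball on its handle, lift it, ease the grip so that the blade swings straight down, clamp it firmly again and stand it blade down in a free bay of the basket, until all scrapers on the bench are in. Finally tip the basket to 45 degrees (never past 60), hold it there for five seconds to drain, and set it back fully level with the scrapers standing in it, leaving everything else on the bench alone.

Things in the scene. Friction and masses are not known exactly. Their poses are not given: they have to be found in the camera images.
- basket (a joint): tilt of the basket about its trunnion, rad: 0 = level, on its stop, bays opening straight up; grows as lever and basket mouth lean to the caddy's +x side (away from the robot); 0.785 = 45 degrees; far stop at 1.25. Stiff hinge (0.4 N m friction, about 4 N at the knob), stays where it is left; starts tipped by 0.35 to 0.6
- caddy: red printed drip tray 170 x 280 x 22 mm, 4 mm walls, fixed to the bench; origin at the centre of its underside; its x points away from the robot (yaw within 0.25 rad), y along the trunnion. Two uprights at y = +-122 mm, 104 mm high, carry the basket; on the one at +y, by the lever, an aluminium quadrant with ticks every 15 degrees
- trunnion (a point): point on the tilting basket on the hinge axis, midway along the basket, 85 mm above the bench; the hinge axis is its y axis (the same as the caddy's y); its x and z axes tilt with the basket
- lever_knob (a point): centre of the black ball knob, 28 mm in diameter, on top of the steel lever (10 mm rod) that is part of the basket: 155 mm along +y and 110 mm above the trunnion point when level; it moves in a circle of radius 110 mm about the trunnion axis. It can be caged or pushed from above between the fingers, best front and back (along the caddy's x); a loose pinch across y slips off
- basket_floor (a point): centre of the basket's inner floor, 51 mm below the trunnion along the basket's own z (34 mm above the bench when level); its axes tilt with the basket, z points out of the mouth. Basket: red printed plastic with drain holes, four bays in a row along y, walls 4 mm thick, 90 mm deep inside. A scraper let go in a bay leans up to 12 degrees, its ball end up to 30 mm off the bay's centre
- wash_bottle: bystander: closed clear bottle with white cap, 64 mm in diameter, 165 mm high, standing; origin under its centre; leave it alone
- gear: bystander: grey printed gear wheel about 80 mm across, 20 mm high at its hub, lying; origin under its centre; leave it alone
- jig: bystander: red printed plate 120 x 200 x 6 mm with six 36 mm round holes and a 61 mm high wall along its far (+x) side; origin under its centre; leave it alone
- bay1 (a point): centre of the mouth (rim height) of bay 1 of the basket, at y = -75 mm from its middle; each bay is 68 mm long (x) by 46 mm wide (y) inside and 90 mm deep, the rim 124 mm above the bench when level; a scraper's blade goes in with its width along x
- bay2 (a point): centre of the mouth (rim height) of bay 2 of the basket, at y = -25 mm from its middle; each bay is 68 mm long (x) by 46 mm wide (y) inside and 90 mm deep, the rim 124 mm above the bench when level; a scraper's blade goes in with its width along x
- bay3 (a point): centre of the mouth (rim height) of bay 3 of the basket, at y = +25 mm from its middle; each bay is 68 mm long (x) by 46 mm wide (y) inside and 90 mm deep, the rim 124 mm above the bench when level; a scraper's blade goes in with its width along x
- bay4 (a point): centre of the mouth (rim height) of bay 4 of the basket, at y = +75 mm from its middle; each bay is 68 mm long (x) by 46 mm wide (y) inside and 90 mm deep, the rim 124 mm above the bench when level; a scraper's blade goes in with its width along x
- scraper1: print scraper, 181 mm long (three or four alike are present; 0.14 to 0.21 kg): steel blade 45 x 71 x 3 mm, black shoulder block 27 x 36 x 26 mm, black handle 15 mm thick, ball end 26 mm in diameter. Lies flat, ball towards the robot, axis 13 mm up. Origin at mid-length on its underside; x from blade to ball, y across the blade; shoulder from x = -12 to 15 mm, centre of mass near x = 2 mm
- scraper1_ball (a point): centre of the ball end of scraper1, at x = 85 mm, 13 mm above its underside. Pinched across the ball with 60 N or more the scraper stays level when lifted. Eased little by little it turns about the line through the pads from about 20 N down and hangs within a few degrees of vertical at 3 to 4 N (fingers 25.4 mm apart); eased all at once it swings hard and may drop; at 26 mm it falls
- scraper1_tip (a point): middle of the blade's end edge of scraper1, 83 mm along -x from its origin, 168 mm from the ball's centre
- scraper2: print scraper, 181 mm long (three or four alike are present; 0.14 to 0.21 kg): steel blade 45 x 71 x 3 mm, black shoulder block 27 x 36 x 26 mm, black handle 15 mm thick, ball end 26 mm in diameter. Lies flat, ball towards the robot, axis 13 mm up. Origin at mid-length on its underside; x from blade to ball, y across the blade; shoulder from x = -12 to 15 mm, centre of mass near x = 2 mm
- scraper2_ball (a point): centre of the ball end of scraper2, at x = 85 mm, 13 mm above its underside. Pinched across the ball with 60 N or more the scraper stays level when lifted. Eased little by little it turns about the line through the pads from about 20 N down and hangs within a few degrees of vertical at 3 to 4 N (fingers 25.4 mm apart); eased all at once it swings hard and may drop; at 26 mm it falls
- scraper2_tip (a point): middle of the blade's end edge of scraper2, 83 mm along -x from its origin, 168 mm from the ball's centre
- scraper3: print scraper, 181 mm long (three or four alike are present; 0.14 to 0.21 kg): steel blade 45 x 71 x 3 mm, black shoulder block 27 x 36 x 26 mm, black handle 15 mm thick, ball end 26 mm in diameter. Lies flat, ball towards the robot, axis 13 mm up. Origin at mid-length on its underside; x from blade to ball, y across the blade; shoulder from x = -12 to 15 mm, centre of mass near x = 2 mm
- scraper3_ball (a point): centre of the ball end of scraper3, at x = 85 mm, 13 mm above its underside. Pinched across the ball with 60 N or more the scraper stays level when lifted. Eased little by little it turns about the line through the pads from about 20 N down and hangs within a few degrees of vertical at 3 to 4 N (fingers 25.4 mm apart); eased all at once it swings hard and may drop; at 26 mm it falls
- scraper3_tip (a point): middle of the blade's end edge of scraper3, 83 mm along -x from its origin, 168 mm from the ball's centre
- scraper4: print scraper, 181 mm long (three or four alike are present; 0.14 to 0.21 kg): steel blade 45 x 71 x 3 mm, black shoulder block 27 x 36 x 26 mm, black handle 15 mm thick, ball end 26 mm in diameter. Lies flat, ball towards the robot, axis 13 mm up. Origin at mid-length on its underside; x from blade to ball, y across the blade; shoulder from x = -12 to 15 mm, centre of mass near x = 2 mm
- scraper4_ball (a point): centre of the ball end of scraper4, at x = 85 mm, 13 mm above its underside. Pinched across the ball with 60 N or more the scraper stays level when lifted. Eased little by little it turns about the line through the pads from about 20 N down and hangs within a few degrees of vertical at 3 to 4 N (fingers 25.4 mm apart); eased all at once it swings hard and may drop; at 26 mm it falls
- scraper4_tip (a point): middle of the blade's end edge of scraper4, 83 mm along -x from its origin, 168 mm from the ball's centre
Not all that is in view belongs to the job. What is shaped like the scraper4 but blue is not meant.

How it is judged:
On the way, in this order (a step that is already met when the one before it is completed fails the run):
1. the empty basket is set back level (within 3 degrees) (value of joint basket below 0.05 rad), for 0.2 s.
2. a scraper hangs blade down from the fingers, pinched at its ball (tool centre within 40 mm of it), off the bench, its length within 11 degrees of vertical and firmly clamped (over 15 N) (((angle between scraper1's own x axis and vertical below 0.2 rad and contact force between the fingers and scraper1 above 15 N and height (world z) of scraper1_tip above 0.02 m and distance between the grasp point and scraper1_ball below 0.04 m) or (angle between scraper2's own x axis and vertical below 0.2 rad and contact force between the fingers and scraper2 above 15 N and height (world z) of scraper2_tip above 0.02 m and distance between the grasp point and scraper2_ball below 0.04 m) or (angle between scraper3's own x axis and vertical below 0.2 rad and contact force between the fingers and scraper3 above 15 N and height (world z) of scraper3_tip above 0.02 m and distance between the grasp point and scraper3_ball below 0.04 m) or (angle between scraper4's own x axis and vertical below 0.2 rad and contact force between the fingers and scraper4 above 15 N and height (world z) of scraper4_tip above 0.02 m and distance between the grasp point and scraper4_ball below 0.04 m))), for 0.2 s.
3. every scraper present stands blade down on the floor of a bay, let go (x of scraper1_tip in the frame of basket_floor between -0.036 and 0.036 m and y of scraper1_tip in the frame of basket_floor between -0.102 and 0.102 m and z of scraper1_tip in the frame of basket_floor between -0.006 and 0.015 m and z of each of scraper1_ball, scraper2_ball, scraper3_ball, scraper4_ball in the frame of basket_floor above 0.15 m and x of scraper2_tip in the frame of basket_floor between -0.036 and 0.036 m and y of scraper2_tip in the frame of basket_floor between -0.102 and 0.102 m and z of scraper2_tip in the frame of basket_floor between -0.006 and 0.015 m and x of scraper3_tip in the frame of basket_floor between -0.036 and 0.036 m and y of scraper3_tip in the frame of basket_floor between -0.102 and 0.102 m and z of scraper3_tip in the frame of basket_floor between -0.006 and 0.015 m and x of scraper4_tip in the frame of basket_floor between -0.036 and 0.036 m and y of scraper4_tip in the frame of basket_floor between -0.102 and 0.102 m and z of scraper4_tip in the frame of basket_floor between -0.006 and 0.015 m and contact force between the fingers and scraper1 below 0.1 N and contact force between the fingers and scraper2 below 0.1 N and contact force between the fingers and scraper3 below 0.1 N and contact force between the fingers and scraper4 below 0.1 N), for 0.3 s.
4. the basket with all scrapers in it is held tipped at 45 degrees (within 6) for five seconds (value of joint basket between 0.68 and 0.89 rad and x of scraper1_tip in the frame of basket_floor between -0.036 and 0.036 m and y of scraper1_tip in the frame of basket_floor between -0.102 and 0.102 m and z of scraper1_tip in the frame of basket_floor between -0.006 and 0.015 m and z of each of scraper1_ball, scraper2_ball, scraper3_ball, scraper4_ball in the frame of basket_floor above 0.15 m and x of scraper2_tip in the frame of basket_floor between -0.036 and 0.036 m and y of scraper2_tip in the frame of basket_floor between -0.102 and 0.102 m and z of scraper2_tip in the frame of basket_floor between -0.006 and 0.015 m and x of scraper3_tip in the frame of basket_floor between -0.036 and 0.036 m and y of scraper3_tip in the frame of basket_floor between -0.102 and 0.102 m and z of scraper3_tip in the frame of basket_floor between -0.006 and 0.015 m and x of scraper4_tip in the frame of basket_floor between -0.036 and 0.036 m and y of scraper4_tip in the frame of basket_floor between -0.102 and 0.102 m and z of scraper4_tip in the frame of basket_floor between -0.006 and 0.015 m), for 5 s.
At the end, for the whole second after the job is handed in: the basket is level (within 3 degrees) and every scraper present stands blade down in it, blade end within 15 mm of the basket's floor and ball end at least 150 mm above the floor, at rest (value of joint basket below 0.05 rad and x of scraper1_tip in the frame of basket_floor between -0.036 and 0.036 m and y of scraper1_tip in the frame of basket_floor between -0.102 and 0.102 m and z of scraper1_tip in the frame of basket_floor between -0.006 and 0.015 m and z of each of scraper1_ball, scraper2_ball, scraper3_ball, scraper4_ball in the frame of basket_floor above 0.15 m and x of scraper2_tip in the frame of basket_floor between -0.036 and 0.036 m and y of scraper2_tip in the frame of basket_floor between -0.102 and 0.102 m and z of scraper2_tip in the frame of basket_floor between -0.006 and 0.015 m and x of scraper3_tip in the frame of basket_floor between -0.036 and 0.036 m and y of scraper3_tip in the frame of basket_floor between -0.102 and 0.102 m and z of scraper3_tip in the frame of basket_floor between -0.006 and 0.015 m and x of scraper4_tip in the frame of basket_floor between -0.036 and 0.036 m and y of scraper4_tip in the frame of basket_floor between -0.102 and 0.102 m and z of scraper4_tip in the frame of basket_floor between -0.006 and 0.015 m and linear speed of each of scraper1, scraper2, scraper3, scraper4 below 0.03 m/s); the robot touches nothing.
It fails at once if the basket is tipped past 60 degrees (value of joint basket above 1.06 rad).
It fails at once if the bottle, the gear or the jig is shifted more than 3 cm (distance of any of wash_bottle, gear, jig from where it was at the start of the episode above 0.03 m).
It fails at once if a scraper clamped in the fingers (over 10 N) is put into the level basket slanting by more than 30 degrees (value of joint basket below 0.2 rad and ((contact force between the fingers and scraper1 above 10 N and angle between scraper1's own x axis and vertical above 0.52 rad and z of scraper1_tip in the frame of basket_floor between -0.01 and 0.08 m and x of scraper1_tip in the frame of basket_floor between -0.033 and 0.033 m and y of scraper1_tip in the frame of basket_floor between -0.1 and 0.1 m) or (contact force between the fingers and scraper2 above 10 N and angle between scraper2's own x axis and vertical above 0.52 rad and z of scraper2_tip in the frame of basket_floor between -0.01 and 0.08 m and x of scraper2_tip in the frame of basket_floor between -0.033 and 0.033 m and y of scraper2_tip in the frame of basket_floor between -0.1 and 0.1 m) or (contact force between the fingers and scraper3 above 10 N and angle between scraper3's own x axis and vertical above 0.52 rad and z of scraper3_tip in the frame of basket_floor between -0.01 and 0.08 m and x of scraper3_tip in the frame of basket_floor between -0.033 and 0.033 m and y of scraper3_tip in the frame of basket_floor between -0.1 and 0.1 m) or (contact force between the fingers and scraper4 above 10 N and angle between scraper4's own x axis and vertical above 0.52 rad and z of scraper4_tip in the frame of basket_floor between -0.01 and 0.08 m and x of scraper4_tip in the frame of basket_floor between -0.033 and 0.033 m and y of scraper4_tip in the frame of basket_floor between -0.1 and 0.1 m))).
Of scraper1, scraper2, scraper3, scraper4 only 3 to 4 are there at a start; the rules pass over those that are not, and their reading is None.
At some moment in a run one of scraper1, scraper2, scraper3, scraper4 may be knocked a few centimetres aside while the robot is not near it.
It also fails if it takes over 210 s, if anything falls off the work surface, if the arm or the gripper's body presses on something with over 40 N, if the wrist force passes 120 N, or if a joint passes its speed limit or range.

## Robot

A 7-joint arm with a two-finger parallel gripper is mounted at the origin on the work surface. World frame = base frame: x ahead of the robot, y to its left, z up, the work surface at z = 0. Lengths are in m, angles in rad, forces in N, time in s.
With the tool pointing down it reaches from about 0.425 to 0.875 m from the base axis. Payload 8.4 kg.
Tool frame: the origin (TCP) lies between the finger pads, 19 mm behind the fingertips; this is the grasp point; x points along the fingers, z is the direction in which the jaws open and shut, and the axes are right-handed (so a half turn about x gives the same grasp; the last joint's range is limited). The gripper opens to 85 mm and grips with 20 to 120 N. Pads are 22 mm wide; open, the fingers measure 114 mm over their backs; the gripper's body (76 mm by 85 mm) begins 54 mm behind the grasp point. The pads swing forward as they close: fully open they stand 13 mm farther back than shut.
Start: joints at [-1.216, 0.333, 0.04, 1.465, -0.013, 1.343, -0.059], TCP at [0.285, 0.584, 0.25] pointing down, gripper open.
Joint ranges: [-2.58, 2.58], [-0.38, 2.09], [-1.3, 1.39], [0.25, 2.4], [-1.5, 4.64], [0.08, 2.09], [-2.65, 2.65]. Speed limits (rad/s): [2.22, 2.22, 2.79, 2.79, 3.14, 3.14, 3.14].

## Interface

Orientations are given as [roll, pitch, yaw] about the fixed x, y, z axes, in that order (R = Rz(yaw) Ry(pitch) Rx(roll)).
In Python, from workcell import ctrl, get_state, grab_frame gives the robot as it stands. Calls block until the motion is done:
- ctrl.move_ptp(position, orientation): joint-space move of the TCP to a pose.
- ctrl.move_linear(position, feed=0.15, attitude=None): straight line of the TCP; attitude=None keeps the orientation; feed is the mean speed in m/s.
- ctrl.set_joints(angles): joint-space move.
- ctrl.gripper_to(opening, newtons=None): opening from 0.0 (shut) to 1.0 (fully open); newtons is the grip in N (None keeps the last); returns when the fingers have stopped.
- ctrl.dwell(seconds).
- ctrl.inverse_kinematics(position, orientation): joint angles nearest the present ones, or None.
- get_state(): the state.
- grab_frame(name): name is "scene" or "side" or "wrist"; returns a dict with "img" (420x560x3 uint8, red, green, blue), "fx", "fy", "cx", "cy" (pixels), "rvec" (rotation vector, rad) and "tvec" (3), from world to camera coordinates, as OpenCV has them. Camera axes: x right, y down, z forward; pixel columns grow to the right and rows downward; lengths in m; the calibration is good to about 2 mm. A picture is of the moment at which its call begins. There is no depth.
A pose or a line that the arm cannot do raises ctrl.PlanningError and nothing moves.
- ctrl.finish_job(): hands the job in, once; it reports no verdict.
The state is a dict: "clock": time; "q": joint angles; "joint_velocities": joint speeds; "joint_efforts": joint torques, N m; "position": TCP position; "tcp_rot": TCP orientation; "wrist_force": force on the tool from outside, world axes, zero at the start; "torque": the same for the moment, N m; "opening": opening from 0.0 (shut) to 1.0 (fully open).
Only numpy, scipy, OpenCV 4.12 (cv2) and the standard library are available. Lean on these libraries where they do the work, as an engineer would, in place of code of your own. Each camera call takes 0.05 s, during which the arm holds its last target. There are 200 camera calls.

## Working session

There is one attempt and no reset: what is moved stays moved. The work goes in short steps, each a Python script; the robot and the scene stay as the last script left them, time stands still between calls to the robot, and variables do not carry over. Pictures are saved under pics/ and viewed, about 12 in all and at most 16, crops included, and the job is handed in when it is done.

```bash
mkdir -p pics; ls
python3 - <<'E'
from workcell import ctrl,get_state,grab_frame
import cv2,numpy as np
s=get_state();print(s['clock'],s['position'],s['tcp_rot'],s['opening'])
for n in('scene','side'):
    f=grab_frame(n);cv2.imwrite(f'pics/{n}0.png',f['img'][:,:,::-1])
    R=cv2.Rodrigues(np.array(f['rvec'],float))[0];print(n,f['fx'],f['cx'],f['cy'],-R.T@np.array(f['tvec']).ravel(),R[2])
E
```

```text
pics
0.0 [0.28478581 0.58381523 0.24911176] [-3.08104875  1.5691673  -1.96405901] 0.9991892354640217
scene 521.0896761138382 282.38402704454717 207.26082705925108 [ 1.0521026  -0.52248844  1.43631059] [-0.37448135  0.33028212 -0.86641643]
side 494.96317942703354 287.05450669543666 201.52934894966876 [ 0.43752738 -1.02196589  1.11258494] [ 0.02192399  0.70904374 -0.7048236 ]
```

View pics/scene0.png

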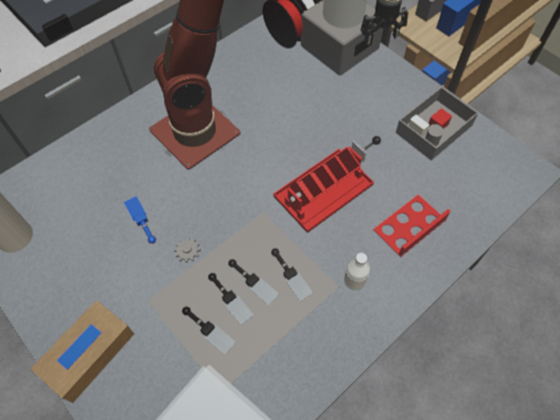

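View pics/side0.png

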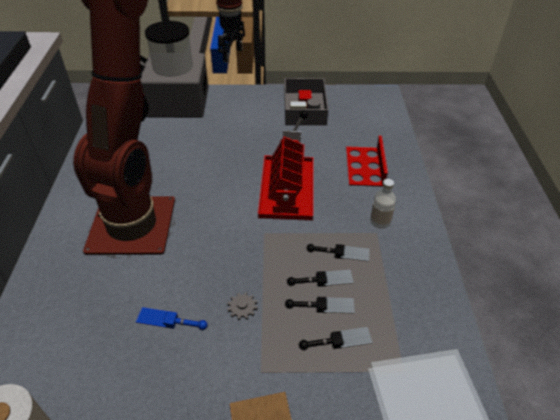

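The four black scrapers have their balls at scene (276,252), (232,263), (213,277) and (187,311). The blue one at (140,218) is a decoy. The knob is at scene (376,140) and side (304,114). The enlarged crops below are to confirm this and get corners.

```bash
cat > h.py <<'E'
from workcell import ctrl,get_state,grab_frame
import cv2,numpy as np
def cam(f):
    R=cv2.Rodrigues(np.array(f['rvec'],float))[0];t=np.array(f['tvec'],float).ravel()
    return R,t
def ray(f,p):
    R,t=cam(f);d=R.T@np.array([(p[0]-f['cx'])/f['fx'],(p[1]-f['cy'])/f['fy'],1.]);return -R.T@t,d/np.linalg.norm(d)
def onz(f,p,z):
    c,d=ray(f,p);return c+d*(z-c[2])/d[2]
def tri(f1,p1,f2,p2):
    c1,d1=ray(f1,p1);c2,d2=ray(f2,p2)
    s=np.linalg.lstsq(np.c_[d1,-d2],c2-c1,rcond=None)[0]
    a=c1+s[0]*d1;b=c2+s[1]*d2;return (a+b)/2,np.linalg.norm(a-b)
def proj(f,P):
    return cv2.projectPoints(np.array(P,float).reshape(-1,3),np.array(f['rvec'],float),np.array(f['tvec'],float),np.array([[f['fx'],0,f['cx']],[0,f['fy'],f['cy']],[0,0,1.]]),None)[0].reshape(-1,2)
def crop(f,x0,y0,w,h,k):
    return cv2.resize(f['img'][y0:y0+h,x0:x0+w,::-1],None,fx=k,fy=k,interpolation=cv2.INTER_CUBIC)
E
python3 - <<'E'
from h import *
import pickle
a=grab_frame('scene');b=grab_frame('side');pickle.dump((a,b),open('f0.pkl','wb'))
A=crop(a,265,130,130,110,3);B=crop(b,245,95,130,130,3)
A=cv2.copyMakeBorder(A,0,60,0,0,cv2.BORDER_CONSTANT)
C=crop(a,170,240,156,120,2.5);D=crop(b,275,230,156,130,2.5)
w=np.hstack([A,B]);
C=cv2.copyMakeBorder(C,0,25,0,0,cv2.BORDER_CONSTANT);w2=np.hstack([C,D])
cv2.imwrite('pics/c1.png',w);cv2.imwrite('pics/c2.png',w2);print(w.shape,w2.shape)
E
```

```text
(390, 780, 3) (325, 780, 3)
```

View pics/c1.png

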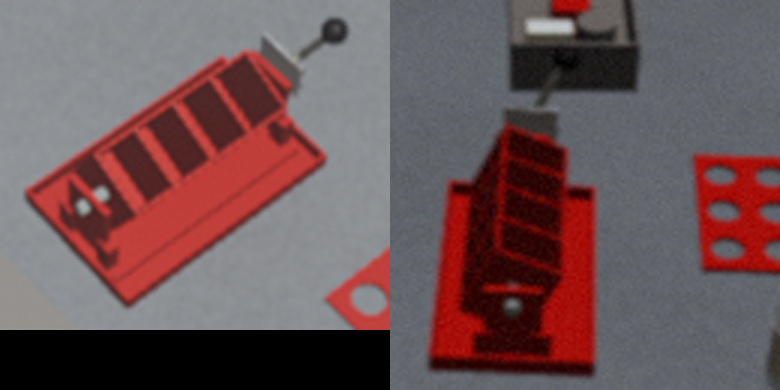

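View pics/c2.png

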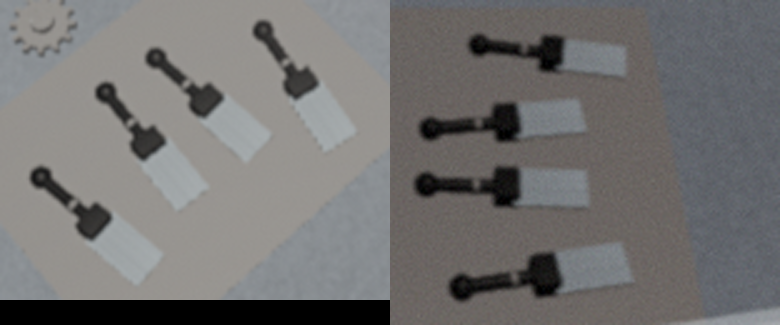

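The crop shows four black scrapers with steel blades on the mat, with balls at crop pixels (263,31), (156,58), (106,92) and (40,178). They match the description; only the blue one differs. The basket is tipped away, with the knob at crop (335,31).

Run:
```python
from h import *
import pickle
a,b=pickle.load(open('f0.pkl','rb'));np.set_printoptions(precision=4,suppress=True)
sa=lambda p,k,o:np.array(p)/k+np.array(o)
A=lambda x,y:sa((x,y),3,(265,130));B=lambda x,y:sa((x-390,y),3,(245,95))
C=lambda x,y:sa((x,y),2.5,(170,240));D=lambda x,y:sa((x-390,y),2.5,(275,230))
k,e=tri(a,A(335,31),b,B(565,57));print('knob',k,e)
for p in[(27,193),(128,296),(324,157)]:print('trayA',onz(a,A(*p),.022))
for p in[(430,358),(594,364),(597,187),(448,183)]:print('trayB',onz(b,B(*p),.022))
for p in[(430,369),(594,375)]:print('trayB0',onz(b,B(*p),0))
for p in[(84,207),(100,194)]:print('pin',tri(a,A(*p),b,B(513,305)))
S=[((263,31),(341,143),(479,45),(627,60)),((156,58),(257,148),(430,128),(583,116)),((106,92),(194,197),(426,184),(588,188)),((40,178),(149,270),(461,287),(629,264))]
for ba,ta,bb,tb in S:
    P,e=tri(a,C(*ba),b,D(*bb));T,e2=tri(a,C(*ta),b,D(*tb))
    P1,P2=onz(a,C(*ba),.013),onz(b,D(*bb),.013)
    d=P-T;print('ball',P,e,P1[:2],P2[:2],'tip',T,'len',np.linalg.norm(d),'yaw b->ball',np.arctan2(d[1],d[0]))
```

```text
knob [0.5266 0.322  0.1787] 1.3973524591129532e-05
trayA [0.3877 0.0287 0.022 ]
trayA [0.5489 0.0233 0.022 ]
trayA [0.568  0.2945 0.022 ]
trayB [0.3831 0.0202 0.022 ]
trayB [0.5492 0.0111 0.022 ]
trayB [0.5678 0.2904 0.022 ]
trayB [0.3971 0.2977 0.022 ]
trayB0 [0.3823 0.0256 0.    ]
trayB0 [0.5506 0.0164 0.    ]
pin (array([0.4666, 0.0372, 0.0805]), np.float64(0.0007016036504712731))
pin (array([0.4632, 0.0636, 0.0611]), np.float64(0.012697874838977464))
ball [ 0.5365 -0.0989  0.0054] 0.0015502052540521494 [ 0.5386 -0.1006] [ 0.5363 -0.106 ] tip [ 0.7044 -0.1283  0.0124] len 0.17055975633563972 yaw b->ball 2.9682876397243603
ball [ 0.4771 -0.2171  0.0061] 0.0007893704030549815 [ 0.4796 -0.2183] [ 0.4772 -0.2224] tip [ 0.6447 -0.2043  0.0106] len 0.16813723652508486 yaw b->ball -3.0652192236732025
ball [ 0.4712 -0.2883  0.0056] 0.0011302663941990022 [ 0.4737 -0.2892] [ 0.4714 -0.2938] tip [ 0.6399 -0.2949  0.008 ] len 0.16887380777849983 yaw b->ball 3.102681936460951
ball [ 0.5035 -0.4089  0.007 ] 7.453007115503768e-05 [ 0.5057 -0.4093] [ 0.5031 -0.4122] tip [ 0.6703 -0.3848  0.0097] len 0.16859269362718965 yaw b->ball -2.9986835800629885
```

Run:
```python
from h import *
np.set_printoptions(precision=4,suppress=True)
ctrl.move_ptp([0.49,0.30,0.36],[0,np.pi/2,-0.065])
s=get_state();print(s['clock'],s['position'],s['tcp_rot'],s['q'],s['wrist_force'])
f=grab_frame('wrist');cv2.imwrite('pics/w1.png',f['img'][:,:,::-1])
import pickle;pickle.dump(f,open('w1.pkl','wb'))
R,t=cam(f);print(-R.T@t,R[2],proj(f,[[.527,.315,.186],[.485,.312,.195]]))
```

```text
1.575 [0.489  0.3016 0.3594] [-2.9126  1.5698 -2.974 ] [-0.965   0.1434  0.3837  1.4908 -0.054   1.5187 -0.6435] [0.1129 0.3607 0.0965]
[0.4924 0.3742 0.4834] [-0.0189 -0.2853 -0.9583] [[325.0557 165.6866]
 [274.5906 174.5878]]
```

View pics/w1.png

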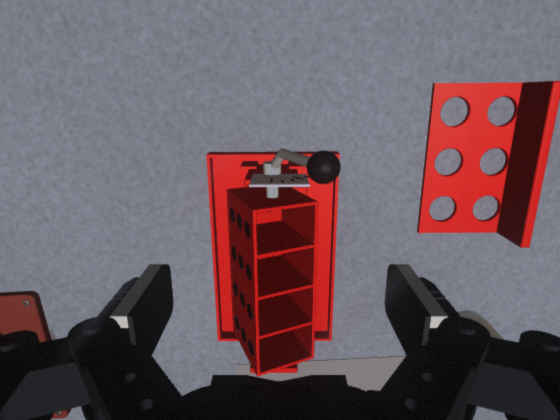

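The wrist view shows the knob at (323,167), which agrees with the prediction (325,166). The tray rim corners are at (208,154), (339,153), (219,341) and (331,341).

Run:
```python
from h import *
import pickle
np.set_printoptions(precision=4,suppress=True)
f=pickle.load(open('w1.pkl','rb'))
P=np.array([onz(f,p,.022) for p in[(208,154),(339,153),(219,341),(331,341)]])
print(P[:,:2],P.mean(0))
for a,b in((0,1),(2,3)):d=P[b]-P[a];print(np.linalg.norm(d),np.arctan2(d[1],d[0]))
for a,b in((2,0),(3,1)):d=P[b]-P[a];print(np.linalg.norm(d),np.arctan2(d[1],d[0])-np.pi/2)
for z in(.18,.186,.19):print(onz(f,(323.5,167),z))
```

```text
[[0.3976 0.3066]
 [0.5642 0.2976]
 [0.3811 0.0264]
 [0.5482 0.0163]] [0.4728 0.1617 0.022 ]
0.16686411971850112 -0.05387514671414693
0.16742713917307797 -0.060752207886152855
0.2806412734457024 -0.05863644236965837
0.2817905616487268 -0.05663305203535507
[0.5264 0.3128 0.18  ]
[0.5257 0.314  0.186 ]
[0.5252 0.3148 0.19  ]
```

```bash
cat >> h.py <<'E'
YAW=-0.058;C=np.array([.473,.160]);UX=np.array([np.cos(YAW),np.sin(YAW)]);UY=np.array([-np.sin(YAW),np.cos(YAW)])
def att(phi): return [0,np.pi/2,phi]
def knob(th,dx=0,dz=.003):
    xy=C+.155*UY+(.110*np.sin(th)+dx)*UX;return [*xy,.085+.110*np.cos(th)+dz]
def snap(n,name):
    f=grab_frame(n);cv2.imwrite(f'pics/{name}.png',f['img'][:,:,::-1]);return f
E
python3 - <<'E'
from h import *
np.set_printoptions(precision=3,suppress=True)
k=knob(.41);print(k)
ctrl.gripper_to(.6,40)
ctrl.move_ptp([k[0],k[1],.27],att(YAW));ctrl.move_linear(k,.1)
ctrl.gripper_to(.4)
print(get_state()['wrist_force'])
for th in np.arange(.41,-.001,-.041):
    ctrl.move_linear(knob(th),.1);print(round(th,3),get_state()['wrist_force'])
for dx in(-.003,-.005,-.007):
    ctrl.move_linear(knob(0,dx),.05);w=get_state()['wrist_force'];print(dx,w)
    if abs(w[0])>25:break
snap('wrist','w2');s=get_state();print(s['clock'],s['position'],s['tcp_rot'])
E
```

```text
[np.float64(0.5257582565072765), np.float64(0.312197661171985), np.float64(0.18888329050982658)]
[0.202 0.532 0.65 ]
0.41 [-1.075 -0.31   0.052]
0.369 [ 0.859 -0.825 -0.329]
0.328 [ 2.95  -0.52   1.671]
0.287 [ 5.065 -0.764  3.011]
0.246 [ 4.691 -0.411  4.429]
0.205 [4.934 0.355 4.359]
0.164 [4.791 0.898 2.526]
0.123 [ 3.329 -0.02   2.712]
0.082 [ 3.117 -0.791  2.907]
0.041 [2.796 0.726 2.113]
0.0 [ 2.953 -0.372  2.115]
-0.003 [ 3.139 -1.219  2.355]
-0.005 [ 9.205  0.827 -0.189]
-0.007 [18.056  2.235 -5.749]
7.35 [0.478 0.315 0.198] [0.235 1.565 0.176]
```

View pics/w2.png

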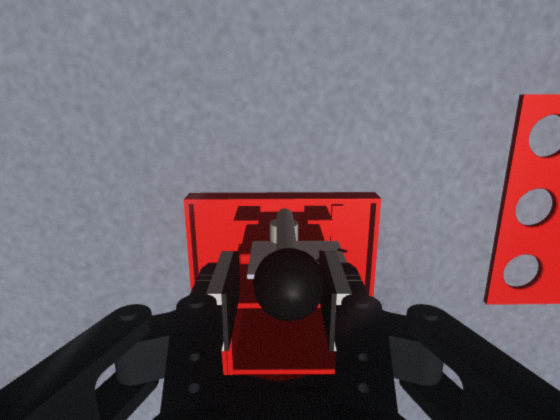

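The basket is on its stop: the force rises sharply and the lever is vertical. I'll back off and look at the basket mouth.

Run:
```python
from h import *
import pickle
np.set_printoptions(precision=4,suppress=True)
ctrl.move_linear(knob(0,-.002),.05);ctrl.gripper_to(.7)
ctrl.move_linear(knob(0,-.002,.10),.2)
p=C-.0*UY;ctrl.move_ptp([p[0],p[1]-.04,.40],att(YAW))
f=snap('wrist','w3');pickle.dump(f,open('w3.pkl','wb'))
M=[[*(C+y*UY+x*UX),.124] for y in(-.1,-.05,0,.05,.1) for x in(-.034,.034)]
print(proj(f,M).round(0).tolist(),get_state()['clock'])
```

```text
[[249.0, 215.0], [308.0, 215.0], [248.0, 173.0], [309.0, 173.0], [247.0, 127.0], [310.0, 127.0], [246.0, 78.0], [311.0, 78.0], [245.0, 25.0], [313.0, 26.0]] 9.5417
```

View pics/w3.png

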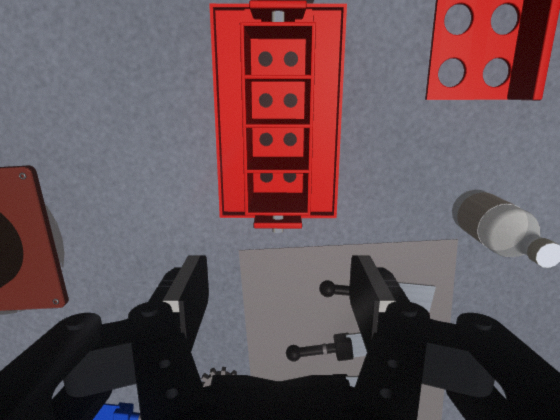

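The basket is level and its bay walls match my predicted pixels within about 2 px. Next is a close look at the first scraper (nearest the basket), with the ball found by distance transform.

```bash
cat >> h.py <<'E'
BALLS={1:(.5375,-.1025,2.968),2:(.4785,-.220,-3.065),3:(.4725,-.291,3.103),4:(.5045,-.411,-2.999)}
def wrap(a): return (a+np.pi)%(2*np.pi)-np.pi
def locate(x,y,r=.06,f=None,show=None):
    """ball xy, yaw (blade->ball) by dark mask + distance transform in the wrist view"""
    f=f or grab_frame('wrist');g=f['img'].max(2)
    m=(g<70).astype(np.uint8)
    u=proj(f,[x,y,.013])[0];ppm=np.linalg.norm(proj(f,[x+.05,y,.013])[0]-u)/.05
    Y,X=np.mgrid[:420,:560];D=cv2.distanceTransform(m,cv2.DIST_L2,5)
    near=np.hypot(X-u[0],Y-u[1])<r*ppm
    circ=D*near*(np.abs(D-.013*ppm)<.004*ppm)
    pk=np.argwhere((circ>0)&(D==cv2.dilate(D,np.ones((9,9)))))
    out=[]
    for v,h in pk:
        ring=np.abs(np.hypot(X-h,Y-v)-.0835*ppm)<.012*ppm
        sh=D*ring;iv=np.unravel_index(sh.argmax(),sh.shape)
        B=onz(f,(h,v),.013);S=onz(f,(iv[1],iv[0]),.013)
        out.append((*B[:2],np.arctan2(B[1]-S[1],B[0]-S[0]),np.linalg.norm(B-S),D[v,h]/ppm,D[iv]/ppm,h,v))
    if show:cv2.imwrite(f'pics/{show}.png',f['img'][:,:,::-1])
    return out,u
E
python3 - <<'E'
from h import *
np.set_printoptions(precision=4,suppress=True)
x,y,t=BALLS[1]
ctrl.gripper_to(.6)
ctrl.move_ptp([x,y,.27],att(wrap(t+np.pi/2)))
o,u=locate(x,y,show='w4');print(u)
for r in o:print(np.array(r))
s=get_state();print(s['clock'],s['q'],s['position'])
E
```

```text
[279.8113 164.2936]
10.8917 [-0.5665  0.1213  0.7394  1.7176 -0.0847  1.3344 -1.5509] [ 0.538  -0.1009  0.2705]
```

View pics/w4.png

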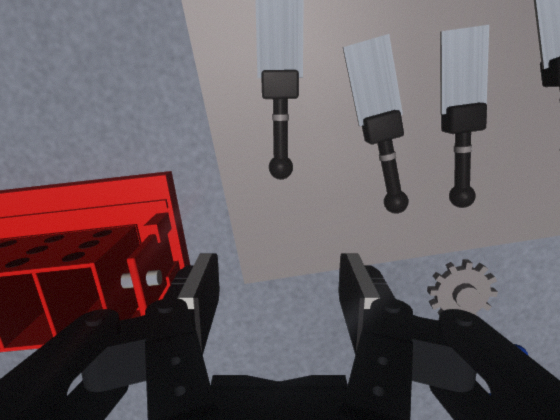

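The ball is at (281,168) against the predicted (280,164). I'll tune the detector on this view.

Run:
```python
from h import *
np.set_printoptions(precision=4,suppress=True)
x,y,t=BALLS[1]
f=grab_frame('wrist');g=f['img'].max(2);u=proj(f,[x,y,.013])[0];ppm=np.linalg.norm(proj(f,[x+.05,y,.013])[0]-u)/.05
print(ppm,np.linalg.norm(proj(f,[x,y+.05,.013])[0]-u)/.05);print(g[150:186:3,260:303:3])
for th in(70,90):
  D=cv2.distanceTransform((g<th).astype(np.uint8),cv2.DIST_L2,5);print(th,D[155:182,266:296].max()/ppm,D[70:100,260:300].max()/ppm)
```

```text
965.2551536814407 934.9323103418501
[[148 145 143 146 147  31  35  51  36  45 144 143 145 146 147]
 [145 145 149 148 149  31  36  53  33  40 145 146 147 144 145]
 [146 147 144 147 148  36  38  52  34  42 145 147 146 145 147]
 [144 147 144 145  74  31  33  34  33  36  77 143 145 144 146]
 [141 145 144 133  32  36  36  41  31  35  29 136 145 145 143]
 [144 145 145  72  31  34  51  65  40  33  36 103 145 143 144]
 [146 144 146  63  34  38  49  63  38  33  32 103 142 145 147]
 [142 143 143 115  29  34  36  41  36  33  31 132 146 144 144]
 [145 146 143 145  47  34  33  30  30  32  53 141 145 143 139]
 [146 145 144 140 142  59  35  32  30  65 141 145 143 143 147]
 [144 142 144 144 141 140 140 135 136 143 143 144 144 142 142]
 [144 142 140 142 145 139 142 141 142 144 143 143 141 142 142]]
70 0.007455955933983878 0.008278329038275765
90 0.012415887065666298 0.01655665610054692
```

```bash
sed -i 's/g<70/g<95/' h.py
python3 - <<'E'
from h import *
np.set_printoptions(precision=4,suppress=True)
x,y,t=BALLS[1]
o,u=locate(x,y)
for r in o:print(np.array(r))
r=min(o,key=lambda r:abs(r[3]-.0835))
x,y,t=r[:3]
ctrl.move_linear([x,y,.08],.2,att(wrap(t+np.pi/2)))
ctrl.gripper_to(.5);ctrl.move_linear([x,y,.026],.06)
print(get_state()['wrist_force'],get_state()['position'])
ctrl.gripper_to(.2,80);s=get_state();print('op',s['opening'],s['wrist_force'],s['position'])
ctrl.move_linear([x,y,.05],.05);f=snap('side','s1');print(get_state()['wrist_force'],get_state()['clock'])
cv2.imwrite('pics/s1.png',crop(f,270,190,150,150,3))
E
```

```text
[  0.5347  -0.1028   2.9859   0.0831   0.0124   0.0166 281.     167.    ]
[-1.0899  0.497   0.879 ] [ 0.5349 -0.1029  0.0263]
op 0.25438931711517204 [-1.8226  0.5661  4.4699] [ 0.5349 -0.1028  0.0266]
[-0.9349 -0.5347 -2.8193] 14.4083
```

View pics/s1.png

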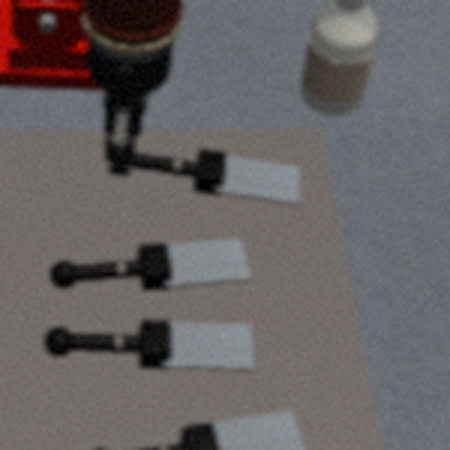

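The scraper is held level just off the bench. Now I'll lift it and ease the grip gradually.

```bash
cat >> h.py <<'E'
def ease(verbose=True,end=.2985):
    o0=get_state()['opening']
    for o in np.r_[np.arange(o0+.002,.286,.003),np.arange(.286,end+.0001,.0005)]:
        ctrl.gripper_to(float(o));ctrl.dwell(.06)
        s=get_state()
        if verbose and o>.284 and round(o*2000)%3==0:print(round(o,4),round(s['opening'],4),s['wrist_force'].round(2),s['torque'].round(3))
    ctrl.dwell(.6)
E
python3 - <<'E'
from h import *
p=get_state()['position'];
ctrl.move_linear([p[0],p[1],.40],.2)
print(get_state()['torque'].round(3),get_state()['clock'])
ease()
f=snap('side','s2');cv2.imwrite('pics/s2.png',crop(f,270,60,150,200,3));print(get_state()['clock'])
E
```

```text
[0.026 0.202 0.023] 16.3083
0.2865 0.2849 [-0.27  0.41 -1.78] [-0.009  0.035 -0.006]
0.288 0.2913 [-0.24  0.18 -1.56] [-0.057  0.017  0.049]
0.2895 0.2928 [-0.54 -0.02 -2.2 ] [ 0.026 -0.012  0.034]
0.291 0.2894 [-0.2  -0.12 -2.29] [ 0.038  0.046 -0.001]
0.2925 0.2909 [-0.18 -1.05 -1.91] [-0.029  0.016 -0.002]
0.294 0.2951 [-0.41 -0.14 -1.5 ] [-0.023 -0.016 -0.018]
0.2955 0.2989 [ 0.02 -0.55 -2.14] [-0.036 -0.073 -0.029]
0.297 0.2976 [ 0.41 -0.46 -1.86] [ 0.026 -0.018  0.058]
0.2985 0.2984 [-0.67 -0.38 -2.68] [-0.035  0.011  0.01 ]
27.1333
```

View pics/s2.png

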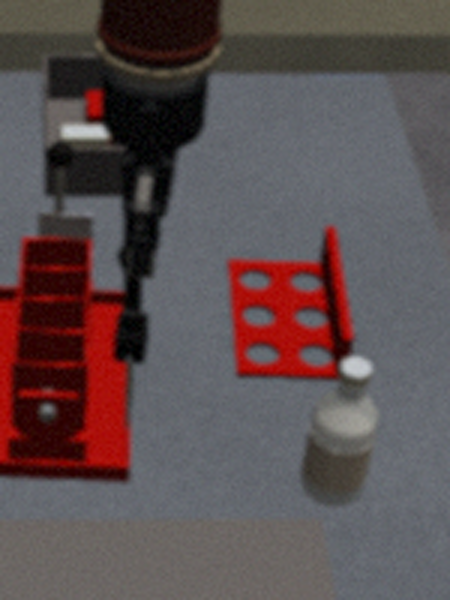

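It hangs straight down in the side view, with the ball at (128,250) and the shoulder at (130,340). I'll clamp it, check its vertical in the scene view, and put it in bay 4, so later ones never have to cross filled bays.

```bash
cat >> h.py <<'E'
def bay(i): return C+(-.125+.05*i)*UY
def place(i,zrel=.218,dy=0,dx=0):
    b=bay(i)+dy*UY+dx*UX
    ctrl.move_ptp([*b,.42],att(YAW))
    ctrl.dwell(.3);w0=get_state()['wrist_force']
    ctrl.move_linear([*b,.33],.2)
    for z in np.r_[.29,.25,np.arange(.235,zrel-.0001,-.004),zrel]:
        ctrl.move_linear([*b,float(z)],.12);dw=get_state()['wrist_force']-w0
        if np.linalg.norm(dw)>6:print('contact',z,dw.round(2));break
    return b,dw
def release(b):
    ctrl.gripper_to(.31);ctrl.dwell(.15);ctrl.gripper_to(.5);ctrl.dwell(.5)
    z=get_state()['position'][2];ctrl.move_linear([*b,z+.06],.1);ctrl.move_linear([*b,.36],.25)
E
python3 - <<'E'
from h import *
ctrl.gripper_to(.2,80);ctrl.dwell(.3);print(get_state()['opening'])
b,dw=place(4);print(get_state()['position'],dw,get_state()['clock'])
a=grab_frame('scene');s=grab_frame('side')
cv2.imwrite('pics/p1.png',np.hstack([crop(a,280,90,120,140,3),crop(s,240,60,120,140,3)]))
E
```

```text
0.2498576532069588
[0.47735513 0.23485016 0.2179844 ] [-0.82877315 -0.75379727  0.74943941] 32.3333
```

View pics/p1.png

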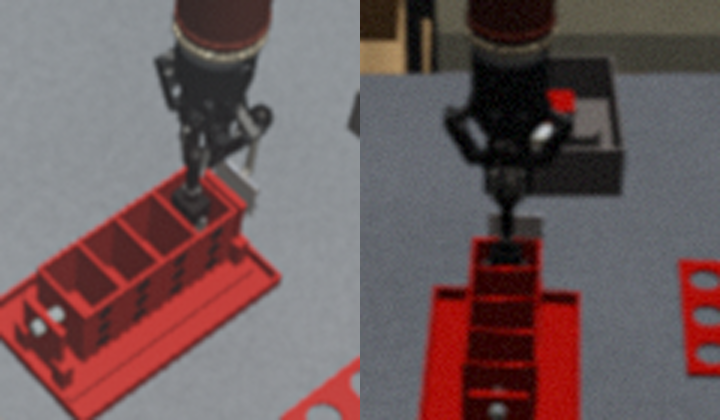

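It is seated upright inside bay 4. I'll release it and run the next scraper up to just before its release, with numeric checks.

```bash
cat >> h.py <<'E'
def avg(k,n=12):
    r=[]
    for _ in range(n):ctrl.dwell(.02);r.append(get_state()[k])
    return np.mean(r,0)
def fetch(i):
    x,y,t=BALLS[i]
    ctrl.gripper_to(.6);ctrl.move_ptp([x,y,.27],att(wrap(t+np.pi/2)))
    for _ in range(1):
        o,u=locate(x,y)
        o=[r for r in o if abs(r[3]-.0835)<.008]
        assert o,'no ball'
        r=min(o,key=lambda r:np.hypot(r[0]-x,r[1]-y));print('ball',np.array(r).round(4),'shift',np.hypot(r[0]-x,r[1]-y).round(4))
        assert np.hypot(r[0]-x,r[1]-y)<.02,'moved?'
    x,y,t=r[:3]
    ctrl.gripper_to(.5)
    ctrl.move_linear([x,y,.08],.25,att(wrap(t+np.pi/2)));T0=avg('torque');W0=avg('wrist_force')
    ctrl.move_linear([x,y,.026],.08)
    ctrl.gripper_to(.2,80);print('op',get_state()['opening'])
    ctrl.move_linear([x,y,.05],.08);ctrl.move_linear([x,y,.40],.25)
    T1=avg('torque')-T0;W1=avg('wrist_force')-W0
    ease(False);T2=avg('torque')-T0
    ctrl.gripper_to(.2,80);ctrl.dwell(.3)
    print('level torque',T1.round(3),'hang',T2.round(3),'W',W1.round(2),'op',get_state()['opening'],get_state()['clock'])
E
python3 - <<'E'
from h import *
release(bay(4))
b=bay(4);ctrl.move_linear([b[0],b[1]-.06,.40],.25)
f=grab_frame('wrist');cv2.imwrite('pics/q1.png',f['img'][:,:,::-1])
fetch(2)
b,dw=place(3);print(get_state()['position'],dw,get_state()['clock'])
a=grab_frame('scene')
w=cv2.copyMakeBorder(cv2.imread('pics/q1.png')[0:320,120:460],0,100,0,0,0)
cv2.imwrite('pics/p2.png',np.hstack([crop(a,280,90,120,140,3),w]))
E
```

```text
ball [ 4.7650e-01 -2.2000e-01 -3.0486e+00  8.2100e-02  1.2400e-02  1.6600e-02
  2.8000e+02  1.6700e+02] shift 0.002
op 0.2567327351023146
level torque [-0.029  0.114 -0.012] hang [-0.015 -0.022 -0.003] W [-0.08 -0.05 -1.48] op 0.2539866646053325 53.775Traceback (most recent call last):
  File "<stdin>", line 6, in <module>
  File "h.py", line 57, in place
    ctrl.move_linear([*b,float(z)],.12);dw=get_state()['wrist_force']-w0
    ~~~~~~~~~~~~~~~~^^^^^^^^^^^^^^^^^^^
workcell.PlanningError: the arm cannot follow that straight line within its joint ranges
```

Run:
```python
from h import *
np.set_printoptions(precision=3,suppress=True)
s=get_state();print(s['position'],s['q'],s['wrist_force'])
for i in(1,2,3):
  for ph in(YAW,YAW+np.pi):
    for z in(.42,.33,.25,.235,.218):
      q=ctrl.inverse_kinematics([*bay(i),z],att(wrap(ph)));print(i,round(ph,2),z,q if q is None else np.array(q))
```

```text
[0.475 0.185 0.291] [-2.019 -0.309  1.362  1.782  0.305  1.432 -0.768] [ 1.068  0.158 -0.65 ]
1 -0.06 0.42 [-1.525 -0.272  1.029  1.605  0.233  1.676 -0.546]
1 -0.06 0.33 [-1.603 -0.327  1.102  1.781  0.291  1.515 -0.597]
1 -0.06 0.25 [-1.693 -0.338  1.224  1.912  0.325  1.359 -0.616]
1 -0.06 0.235 [-1.715 -0.337  1.256  1.934  0.33   1.329 -0.617]
1 -0.06 0.218 [-1.744 -0.335  1.295  1.958  0.335  1.293 -0.617]
1 3.08 0.42 [-1.546 -0.283  1.038  1.605  0.244  1.68   2.585]
1 3.08 0.33 [-1.543 -0.285  1.078  1.78   0.251  1.502  2.583]
1 3.08 0.25 None
1 3.08 0.235 None
1 3.08 0.218 None
2 -0.06 0.42 [-1.732 -0.271  1.133  1.579  0.246  1.677 -0.645]
2 -0.06 0.33 [-1.789 -0.324  1.19   1.753  0.3    1.515 -0.693]
2 -0.06 0.25 [-1.873 -0.332  1.311  1.884  0.328  1.357 -0.705]
2 -0.06 0.235 [-1.897 -0.332  1.343  1.906  0.334  1.327 -0.707]
2 -0.06 0.218 [-1.93  -0.338  1.382  1.929  0.346  1.295 -0.715]
2 3.08 0.42 [-1.741 -0.278  1.136  1.579  0.253  1.679  2.491]
2 3.08 0.33 [-1.72  -0.265  1.171  1.753  0.244  1.496  2.503]
2 3.08 0.25 None
2 3.08 0.235 None
2 3.08 0.218 [ 0.795  0.183 -1.252  1.842  0.183  1.247  2.573]
3 -0.06 0.42 [-1.946 -0.253  1.272  1.542  0.243  1.672 -0.716]
3 -0.06 0.33 [-1.984 -0.304  1.311  1.716  0.294  1.509 -0.762]
3 -0.06 0.25 [-1.622  0.03   1.21   1.843 -0.029  1.288 -0.462]
3 -0.06 0.235 [-1.614  0.06   1.22   1.864 -0.059  1.257 -0.434]
3 -0.06 0.218 [-1.601  0.098  1.229  1.887 -0.098  1.223 -0.399]
3 3.08 0.42 [ 0.606  0.104 -1.138  1.458  0.094  1.64   2.56 ]
3 3.08 0.33 [ 0.607  0.113 -1.13   1.631  0.103  1.462  2.552]
3 3.08 0.25 [ 0.568  0.168 -1.112  1.76   0.156  1.31   2.505]
3 3.08 0.235 [ 0.559  0.183 -1.108  1.781  0.171  1.282  2.492]
3 3.08 0.218 [ 0.548  0.201 -1.104  1.804  0.189  1.251  2.475]
```

Joint 3 nears its limit on this elbow branch. I'll rise, switch elbow branch up high, then descend.

```bash
cat > br.py <<'E'
from h import *
def branch(i):
    """go high above bay i in the elbow branch that can also descend there"""
    ctrl.move_linear([*bay(i),.42],.2) if np.hypot(*(get_state()['position'][:2]-bay(i)))<.02 else ctrl.move_ptp([*bay(i),.42],att(YAW))
    q0=np.array(get_state()['q']);qg=ctrl.inverse_kinematics([*bay(i),.25],att(YAW))
    qg=np.array(qg);D=np.array([.17,.066,-.195,-.307,-.09,.317,.07]);t=qg+D
    print('q0',q0.round(2),'qg',qg.round(2))
    return q0,t
E
python3 - <<'E'
from br import *
q0,t=branch(3)
q=get_state()['q']
t=np.array([-1.622,.03,1.21,1.843,-.029,1.288,-.462])+[.17,.066,-.195,-.307,-.09,.317,.07]
print('t',t.round(3))
for k in(.33,.66,1):
    ctrl.set_joints(list(q0+k*(t-q0)));print(get_state()['position'])
ctrl.move_ptp([*bay(3),.42],att(YAW));print(get_state()['position'],get_state()['q'])
for z in(.33,.25,.218):print(ctrl.inverse_kinematics([*bay(3),z],att(YAW)))
E
```

```text
q0 [-1.98 -0.29  1.27  1.54  0.27  1.68 -0.75] qg [-1.62  0.03  1.21  1.84 -0.03  1.29 -0.46]
t [-1.452  0.096  1.015  1.536 -0.119  1.605 -0.392]
[0.46313961 0.20017571 0.42406646]
[0.46210665 0.2197818  0.41225997]
[0.47153979 0.23923037 0.38222032]
[0.47519879 0.18260136 0.42220523] [-1.51322408 -0.06737487  1.02466223  1.53646517  0.05382725  1.63560409
 -0.54685347]
[-1.50608949 -0.04825717  1.03399975  1.71170555  0.04174693  1.45467964
 -0.53544118]
[-1.50670647  0.02682891  1.08692646  1.84064908 -0.02472701  1.28854199
 -0.47103995]
[-1.50698932  0.07887986  1.11668989  1.88562906 -0.07541481  1.22221888
 -0.42372626]
```

That is a good branch now. It dipped near bay 4 on the way, so I'll check that scraper in the pictures.

Run:
```python
from h import *
b,dw=place(3);print(get_state()['position'],dw,get_state()['clock'])
a=grab_frame('scene')
w=cv2.copyMakeBorder(cv2.imread('pics/q1.png')[0:320,120:460],0,100,0,0,0)
cv2.imwrite('pics/p2.png',np.hstack([crop(a,280,90,120,140,3),w]))
```

```text
[0.4744515  0.18494108 0.21800004] [-0.09400876  0.62462397 -0.26778734] 62.5417
```

View pics/p2.png

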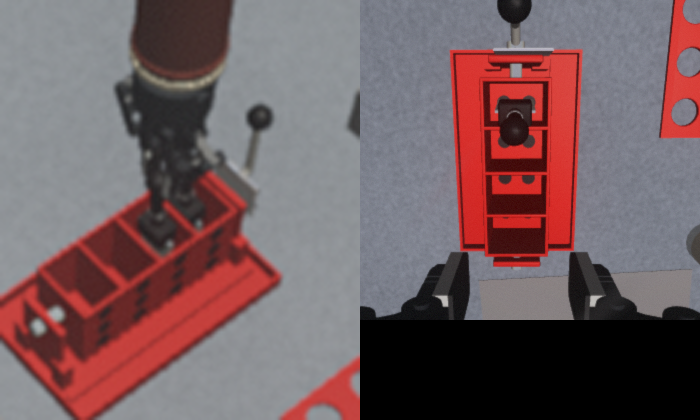

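Scraper 1 still stands in bay 4, and scraper 2 is seated in bay 3. Continuing with scraper 3 to bay 2.

Run:
```python
from h import *
np.set_printoptions(precision=3,suppress=True)
release(bay(3))
b=bay(3);ctrl.move_linear([b[0],b[1]-.06,.40],.25)
f=grab_frame('wrist');cv2.imwrite('pics/q2.png',f['img'][:,:,::-1])
fetch(3)
ctrl.move_ptp([*bay(2),.42],att(YAW));print(get_state()['q'])
for z in(.33,.25,.218):
    q=ctrl.inverse_kinematics([*bay(2),z],att(YAW));print(q if q is None else np.array(q))
print(get_state()['clock'])
```

```text
ball [  0.47   -0.292   3.132   0.083   0.012   0.017 281.    167.   ] shift 0.0023
op 0.2509421777361493
level torque [0.023 0.153 0.006] hang [ 0.017  0.006 -0.001] W [ 0.03 -0.38 -1.61] op 0.24520514271589103 84.0
[-1.62  -0.207  1.088  1.578  0.184  1.659 -0.585]
[-1.625 -0.204  1.125  1.752  0.185  1.48  -0.583]
[-1.679 -0.138  1.25   1.883  0.136  1.305 -0.526]
[-1.709 -0.058  1.339  1.929  0.06   1.227 -0.449]
85.575
```

Run:
```python
from h import *
b,dw=place(2);print(get_state()['position'],dw,get_state()['clock'])
a=grab_frame('scene')
w=cv2.copyMakeBorder(cv2.imread('pics/q2.png')[0:320,120:460],0,100,0,0,0)
cv2.imwrite('pics/p3.png',np.hstack([crop(a,280,90,120,140,3),w]))
```

```text
[0.47155344 0.13503424 0.21798965] [-0.35807165 -0.2355595   0.08358558] 89.2167
```

View pics/p3.png

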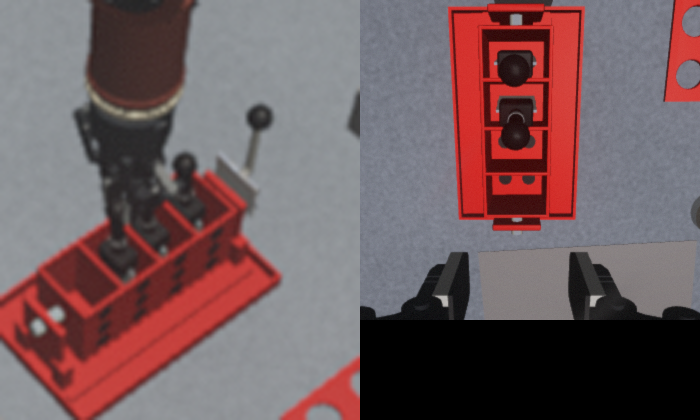

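Three are in and upright. Now scraper 4 to bay 1.

Run:
```python
from h import *
np.set_printoptions(precision=3,suppress=True)
release(bay(2))
fetch(4)
ctrl.move_ptp([*bay(1),.42],att(YAW));print(get_state()['q'])
for z in(.33,.25,.218):
    q=ctrl.inverse_kinematics([*bay(1),z],att(YAW));print(q if q is None else np.array(q))
b,dw=place(1);print(get_state()['position'],dw,get_state()['clock'])
release(b);print(get_state()['clock'])
ctrl.move_ptp([*(bay(2)),.45],att(YAW))
f=grab_frame('wrist');a=grab_frame('scene')
cv2.imwrite('pics/p4.png',np.hstack([crop(a,280,90,120,140,3),f['img'][:,110:470,::-1]]));print(get_state()['clock'])
print(proj(f,[[*bay(i),.202] for i in(1,2,3,4)]).round(0)-[110,0])
```

```text
ball [  0.543  -0.417   0.155   0.081   0.016   0.012 291.    130.   ] shift 0.0389Traceback (most recent call last):
  File "<stdin>", line 4, in <module>
  File "h.py", line 75, in fetch
    assert np.hypot(r[0]-x,r[1]-y)<.02,'moved?'
           ^^^^^^^^^^^^^^^^^^^^^^^^^^^
AssertionError: moved?
```

Scraper 4 was knocked: the match was its shoulder, so the ball lies at about (0.463, -0.430). I'll update the estimate, tighten the detector and look again.

```bash
sed -i "s/abs(r\[3\]-.0835)<.008\]/abs(r[3]-.0835)<.008 and r[4]<.0145<r[5]]/; s/4:(.5045,-.411,-2.999)/4:(.463,-.430,-2.987)/" h.py
python3 - <<'E'
from h import *
np.set_printoptions(precision=3,suppress=True)
print(get_state()['clock'])
fetch(4)
ctrl.move_ptp([*bay(1),.42],att(YAW));print(get_state()['q'])
for z in(.33,.25,.218):
    q=ctrl.inverse_kinematics([*bay(1),z],att(YAW));print(q if q is None else np.array(q))
b,dw=place(1);print(get_state()['position'],dw,get_state()['clock'])
release(b);print(get_state()['clock'])
ctrl.move_ptp([*(bay(2)),.45],att(YAW))
f=grab_frame('wrist');a=grab_frame('scene')
cv2.imwrite('pics/p4.png',np.hstack([crop(a,280,90,120,140,3),f['img'][:,110:470,::-1]]));print(get_state()['clock'])
print(proj(f,[[*bay(i),.202] for i in(1,2,3,4)]).round(0)-[110,0])
E
```

```text
93.975
ball [  0.463  -0.429  -2.992   0.083   0.012   0.017 277.    162.   ] shift 0.0011
op 0.25337430620829243
level torque [-0.015  0.145  0.003] hang [-0.014 -0.     0.017] W [-0.03 -0.09 -1.68] op 0.25489224817590195 111.15
[-0.927 -0.108  0.601  1.592  0.061  1.639 -0.386]
[-0.921 -0.102  0.607  1.767  0.059  1.459 -0.382]
[-0.917 -0.059  0.629  1.897  0.036  1.293 -0.358]
[-0.917 -0.031  0.641  1.943  0.02   1.224 -0.341]
[0.469 0.085 0.218] [ 0.375 -0.137 -0.072] 116.6583
119.0667
119.6583
[[170. 213.]
 [170. 167.]
 [170. 118.]
 [170.  64.]]
```

View pics/p4.png

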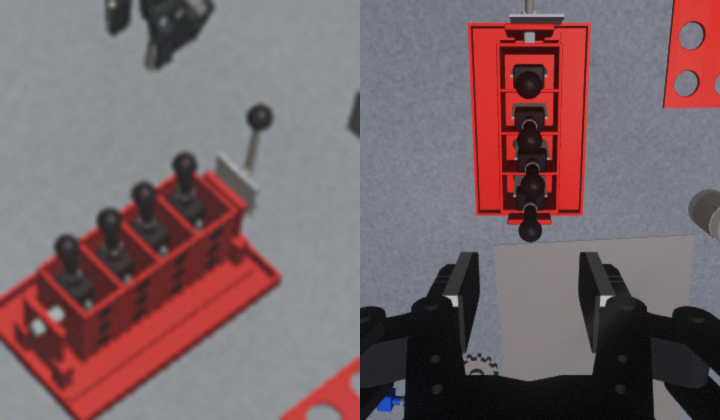

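All four stand upright in their bays, leaning slightly along -y. Now I'll cage the knob, tip to 45° and take a measurement picture during the hold.

Run:
```python
from h import *
np.set_printoptions(precision=3,suppress=True)
k=knob(0,0,.006)
ctrl.gripper_to(.6,40);ctrl.move_ptp([k[0],k[1],.32],att(YAW));ctrl.move_linear(k,.12)
ctrl.gripper_to(.37)
print('caged',get_state()['wrist_force'],get_state()['opening'],get_state()['clock'])
for th in np.linspace(0,.785,14)[1:]:
    ctrl.move_linear(knob(th,.001,.006),.06)
    w=get_state()['wrist_force'];print(round(th,2),w)
    if np.linalg.norm(w)>30:print('STOP');break
print(get_state()['position'],get_state()['clock'])
f=grab_frame('scene');g=grab_frame('side')
cv2.imwrite('pics/p5.png',np.hstack([crop(f,280,90,120,140,3),crop(g,240,80,130,140,3)]))
import pickle;pickle.dump((f,g),open('f5.pkl','wb'))
```

```text
caged [0.11  0.842 0.064] 0.36685654372583004 122.2667
0.06 [-0.428  0.375  0.242]
0.12 [ 0.446 -0.086  0.342]
0.18 [-0.56   0.353 -0.068]
0.24 [ 0.656 -0.312  0.147]
0.3 [-0.609 -0.783  0.481]
0.36 [-0.243  0.64  -0.102]
0.42 [-0.258  0.208  0.203]
0.48 [-0.698  0.505 -0.049]
0.54 [-0.004 -0.169 -0.456]
0.6 [0.027 0.101 0.419]
0.66 [ 0.006 -0.385  0.048]
0.72 [-0.206 -0.205  0.522]
0.78 [-0.682  0.487 -0.103]
[0.561 0.31  0.169] 125.6417
```

View pics/p5.png

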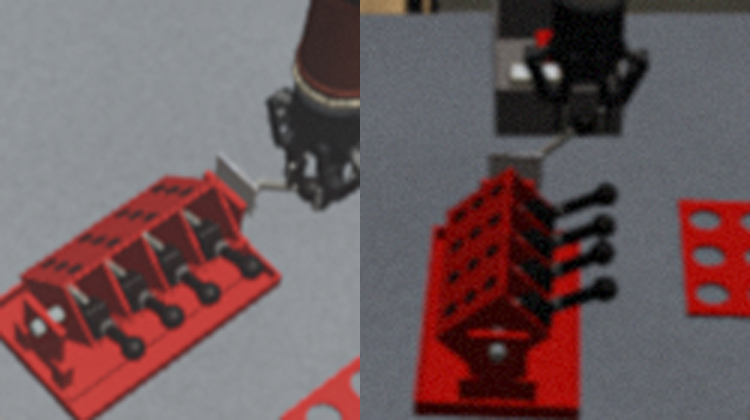

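All four balls are still at the mouth side and the scrapers are in. I'll check the angle numerically against the basket end-face corners at side crop (508,292) for the rim and (437,335) for the bottom.

Run:
```python
from h import *
import pickle
f,g=pickle.load(open('f5.pkl','rb'))
for th in(.6,.7,.785,.87,.95):
    c,s=np.cos(th),np.sin(th);P=[]
    for bx,bz in((-.038,.039),(-.038,-.055),(.038,.039)):
        xy=C-.102*UY+(bx*c+bz*s)*UX;P.append([*xy,.085-bx*s+bz*c])
    print(th,((proj(g,P)-[240,80])*3+[360,0]).round(0).tolist(),((proj(f,P)-[280,90])*3).round(0).tolist())
s=get_state();print(s['position'],knob(.785,.001,.006),s['clock'])
```

```text
0.6 [[489.0, 292.0], [436.0, 347.0], [552.0, 326.0]] [[50.0, 279.0], [16.0, 286.0], [89.0, 344.0]]
0.7 [[495.0, 292.0], [434.0, 342.0], [552.0, 330.0]] [[53.0, 282.0], [15.0, 281.0], [89.0, 347.0]]
0.785 [[499.0, 292.0], [433.0, 338.0], [552.0, 334.0]] [[56.0, 285.0], [14.0, 277.0], [89.0, 349.0]]
0.87 [[504.0, 292.0], [432.0, 334.0], [552.0, 337.0]] [[59.0, 288.0], [13.0, 274.0], [89.0, 352.0]]
0.95 [[508.0, 293.0], [432.0, 330.0], [551.0, 340.0]] [[62.0, 291.0], [13.0, 271.0], [89.0, 353.0]]
[0.56068536 0.31013622 0.16872608] [np.float64(0.560603308709427), np.float64(0.31017437886138927), np.float64(0.16881270960839198)] 125.7417
```

Corner estimates give 0.80–0.87 and the caged knob gives 0.79 ± 0.03. Both are inside 0.68–0.89. I'll ease back 0.025 rad to centre it, hold, then return to level slowly.

Run:
```python
from h import *
np.set_printoptions(precision=3,suppress=True)
ctrl.move_linear(knob(.76,0,.006),.04);print(get_state()['wrist_force'],avg('wrist_force'))
g=grab_frame('wrist');f=g['img'];cv2.imwrite('pics/p6.png',f[:,:,::-1])
for th in(.68,.72,.76,.80,.85,.89):
    k=np.array(knob(th,0,0));print(th,proj(g,k)[0].round(0))
ctrl.dwell(6.3);print(get_state()['clock'])
```

```text
[ 4.363 -0.227  0.181] [ 4.928 -0.035  0.501]
0.68 [263. 290.]
0.72 [272. 287.]
0.76 [280. 283.]
0.8 [288. 279.]
0.85 [296. 274.]
0.89 [303. 271.]
132.5417
```

View pics/p6.png

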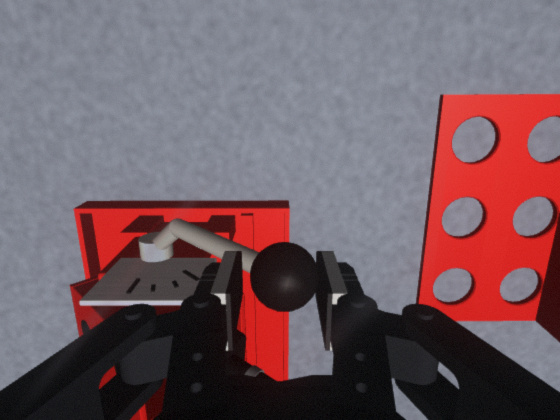

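The knob is caged at (284,277), which means about 0.79 rad, and it was held for over 6 s. Now returning to level.

Run:
```python
from h import *
np.set_printoptions(precision=3,suppress=True)
for th in np.linspace(.76,0,14)[1:]:
    ctrl.move_linear(knob(th,0,.006),.05)
    w=get_state()['wrist_force']
    if np.linalg.norm(w)>35:print('STOP',th,w);break
print(w)
for dx in np.arange(-.001,-.0091,-.001):
    ctrl.move_linear(knob(0,dx,.006),.03);ctrl.dwell(.1);w=get_state()['wrist_force'];print(round(dx,3),w)
    if abs(w[0])>15:break
ctrl.move_linear(knob(0,dx+.003,.006),.03);print(get_state()['wrist_force'])
ctrl.gripper_to(.6);ctrl.move_linear(knob(0,dx+.003,.12),.1)
print(get_state()['clock'])
ctrl.move_linear([.52,.23,.45],.25,att(YAW));ctrl.dwell(.3)
f=grab_frame('wrist');a=grab_frame('scene');s=grab_frame('side')
# numeric check: dark balls of scrapers and the knob, scene + side
import pickle;pickle.dump((f,a,s),open('f9.pkl','wb'))
print('knob level pred',proj(a,knob(0,0,0))[0].round(1),proj(s,knob(0,0,0))[0].round(1))
for i in(1,2,3,4):print(i,proj(a,[*bay(i),.202])[0].round(1),proj(s,[*bay(i),.202])[0].round(1),proj(f,[*bay(i),.202])[0].round(1))
def peaks(F,P,r,th=70):
    D=cv2.distanceTransform((F['img'].max(2)<th).astype(np.uint8),cv2.DIST_L2,5)
    u=proj(F,P)[0];x,y=u.round().astype(int);w=D[max(y-r,0):y+r+1,max(x-r,0):x+r+1];m=np.unravel_index(w.argmax(),w.shape)
    return np.array([max(x-r,0)+m[1],max(y-r,0)+m[0]]),w.max()
pa,da=peaks(a,knob(0,0,0),12);ps,ds=peaks(s,knob(0,0,0),12);pf,df=peaks(f,knob(0,0,0),40)
print('knob seen',pa,da,ps,ds,tri(a,pa,s,ps),'want',knob(0,0,0),'wrist',pf,df,proj(f,knob(0,0,0)))
```

```text
[ 3.011 -0.157  2.235]
-0.001 [ 4.268 -0.401  3.48 ]
-0.002 [4.16  0.959 3.121]
-0.003 [7.031 0.411 1.96 ]
-0.004 [10.533  1.491 -1.294]
-0.005 [14.303  1.017 -3.049]
-0.006 [18.006  1.931 -5.056]
[ 8.192  1.024 -0.563]
140.0833
knob level pred [364.9 129.5] [289.8 111.1]
1 [306.3 168.1] [286.9 154.8] [243.1 293.7]
2 [319.6 159.1] [287.6 144. ] [241.8 253.9]
3 [332.6 150.2] [288.2 133.8] [240.5 211.2]
4 [345.3 141.6] [288.9 124. ] [239.1 165.3]
knob seen [365 130] 2.1969 [296 116] 9.196899 (array([0.494, 0.304, 0.194]), np.float64(0.02350565273201969)) want [np.float64(0.4819849604543929), np.float64(0.3147393630775085), np.float64(0.195)] wrist [230  78] 7.5906997 [[237.417  84.135]]
```

The force rose against the stop as it did the first time, and the knob in the scene view is at (365,130) against the level prediction (365,129.5). Now a numeric check of the four balls from two views.

Run:
```python
from h import *
import pickle
np.set_printoptions(precision=3,suppress=True)
f,a,s=pickle.load(open('f9.pkl','rb'))
def pk(F,lo,th=75):
    D=cv2.distanceTransform((F['img'].max(2)<th).astype(np.uint8),cv2.DIST_L2,5)
    D=cv2.GaussianBlur(D,(3,3),0)
    return [(x,y,round(float(D[y,x]),1)) for y,x in np.argwhere((D==cv2.dilate(D,np.ones((7,7))))&(D>lo))]
A=[p for p in pk(a,2) if 290<p[0]<375 and 115<p[1]<190];print('scene',A)
W=[p for p in pk(f,7,95) if 190<p[0]<300 and 60<p[1]<340];print('wrist',W)
for w in W:
  for q in A:
    P,e=tri(a,q[:2],f,w[:2])
    if e<.006 and .17<P[2]<.225:d=P[:2]-C;print(w,q,P,'caddy xy',d@UX,d@UY,'err',e)
```

```text
scene [(np.int64(365), np.int64(130), 2.2), (np.int64(341), np.int64(144), 3.0), (np.int64(341), np.int64(150), 2.5), (np.int64(328), np.int64(157), 2.8), (np.int64(344), np.int64(159), 3.7), (np.int64(317), np.int64(166), 2.8), (np.int64(332), np.int64(168), 3.7), (np.int64(303), np.int64(175), 2.8), (np.int64(320), np.int64(177), 3.2), (np.int64(307), np.int64(186), 3.6)]
wrist [(np.int64(236), np.int64(82), 13.6), (np.int64(241), np.int64(151), 9.8), (np.int64(248), np.int64(151), 9.9), (np.int64(251), np.int64(162), 7.8), (np.int64(245), np.int64(189), 15.0), (np.int64(248), np.int64(229), 15.4), (np.int64(247), np.int64(261), 14.1), (np.int64(247), np.int64(265), 13.9), (np.int64(201), np.int64(281), 17.5), (np.int64(243), np.int64(308), 10.4)]
(np.int64(236), np.int64(82), 13.6) (np.int64(365), np.int64(130), 2.2) [0.481 0.317 0.189] caddy xy -0.0016075508011431624 0.15739343182215798 err 0.0008458791312477396
(np.int64(245), np.int64(189), 15.0) (np.int64(341), np.int64(144), 3.0) [0.482 0.212 0.214] caddy xy 0.0057462465332916235 0.052361537179084844 err 0.001931816377970129
(np.int64(248), np.int64(229), 15.4) (np.int64(328), np.int64(157), 2.8) [0.48  0.162 0.196] caddy xy 0.006786402068813558 0.00208643163381173 err 0.0003777253181867839
(np.int64(247), np.int64(261), 14.1) (np.int64(317), np.int64(166), 2.8) [0.476 0.12  0.188] caddy xy 0.005349831542548151 -0.03990905443095276 err 0.0026031115743666788
(np.int64(247), np.int64(265), 13.9) (np.int64(317), np.int64(166), 2.8) [0.477 0.117 0.192] caddy xy 0.006556820351667367 -0.042317215009866606 err 0.004542960424515278
```

Run:
```python
from h import *
print(get_state()['clock'],get_state()['wrist_force']);ctrl.finish_job()
```

```text
141.3417 [-0.12418184  0.09499023 -1.90335259]
the job is handed in; nothing more can be done
```

I finished the job and handed it in at 141 s. The interface reports no verdict.

- **Levelling:** I found the basket tipped about 0.41 rad and pushed it back to its stop.
- **Scrapers:** All four were pinched at the ball, lifted, eased to hang and clamped. They went into bays 4, 3, 2 and 1 in that order. Scraper 4 had been knocked about 4 cm, so I located it again before picking it up.
- **Draining:** I held the basket at about 0.79 rad for over 6 s. The caged knob gave 0.78–0.82 and the corners of the basket's end face gave 0.80–0.87.
- **Return:** I pulled the basket back until the force rose on the stop.

**Last checks:**
- **Knob:** it triangulated within 2 mm of level in the caddy's x direction.
- **Balls in bays 2–4:** they triangulated at 0.19–0.21 m height (expected about 0.20 m), 5–7 mm off centre in x and about 20 mm in -y.
- **Ball in bay 1:** it was partly hidden in the wrist view. I confirmed it only from its pixel in the scene view, about where it stood before tipping.
- **Knob in the side view:** that reading disagreed by about 8 px, probably because of the dark gripper beside it, so I did not use it.
- **Dip over bay 4:** while placing scraper 2, its blade passed low over the scraper in bay 4 during an elbow change. Pictures afterwards showed the bay 4 scraper still standing.

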